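# Snap the turntable's split clip home with the fork tool

## Robot

A 6-joint arm with a two-finger parallel gripper is mounted at the origin on the work surface. World frame = base frame: x ahead of the robot, y to its left, z up, the work surface at z = 0. Lengths are in mm, angles in degrees, forces in N, time in s.
With the tool pointing down it reaches from about 300 to 850 mm from the base axis. Payload 4.2 kg.
Tool frame: the origin (TCP) lies midway between the tips of the shut fingers; the grasp point (between the pads) lies 19 mm behind it; z points along the fingers, x is the direction in which the jaws open and shut, and the axes are right-handed (so a half turn about z gives the same grasp; the last joint's range is limited). The gripper opens to 91 mm and grips with 3 to 60 N. Pads are 32 mm wide; open, the fingers measure 118 mm over their backs; the gripper's body (76 mm by 178 mm) begins 60 mm behind the grasp point.
Start: joints at [72.536, 18.312, 89.639, -0, 72.044, -1.146], TCP at [161.557, 551.854, 213.976] pointing down, gripper open.
Joint ranges: [-177.97, 177.97], [-48.28, 115.42], [12.27, 149.76], [-77.06, 257.06], [2.81, 150.46], [-146.56, 146.56]. Speed limits (degrees/s): [147.25, 147.25, 180, 180, 180, 180].

## Interface

Orientations are given as [roll, pitch, yaw] about the fixed x, y, z axes, in that order (R = Rz(yaw) Ry(pitch) Rx(roll)).
In Python, from workcell import env gives the robot as it stands. The module is installed in compiled form; this text tells all that it offers.
- The arm moves only by the tool drive_tool, never from a script. Its argument "series" is a list of rows, each a list of 3 entries, a list of its own where there are three numbers: the closure, from 0 (fully open) to 1 (shut), then the shift along the tool's x, y, z in mm, then the turn, a rotation vector about the tool's x, y, z in rad. In form: [[gripper, [dx, dy, dz], [rx, ry, rz]], ...]. A call has exactly 5 rows; each row is the pose to reach, as a shift and turn from the pose commanded when the call began, along the tool's axes at that moment; what a row does not reach only later rows make up. A row lasts 1/10 s, in which the tool goes at most 50 mm and 8.59 degrees, less where a joint would pass 70% of its speed; a pose out of reach is approached as far as the arm can. A call with a gripper value outside its range is refused whole. The fingers move at their own pace and stop on an object; "squeeze" is the grip in N (left out, the last holds). Time passes only in rows, so rows that repeat a pose let the fingers close, or fill a call up. It gives the time, the measured TCP pose, the force and the opening at its end, in the units of the state.
- env.state(): the state, without advancing time (a new reading comes with each control period).
- env.grab_frame(name): name is "side" or "top"; returns a dict with "image" (400x640x3 uint8, red, green, blue), "K" (3x3 intrinsics, pixels), "origin" and "orientation" of the camera in the world. Camera axes: x right, y down, z forward; pixel columns grow to the right and rows downward; lengths in mm; the calibration is good to about 2 mm. A picture is of the moment at which its call begins. There is no depth.
- env.job_done(): hands the job in, once; it reports no verdict.
The state is a dict: "time_s": time; "qpos": joint angles; "qvel": joint speeds; "effort": joint torques, N m; "ee_pos": TCP position; "ee_rot": TCP orientation; "force": force on the tool from outside, world axes, zero at the start; "torque": the same for the moment, N m; "gripper_width": finger opening in mm.
Only numpy, scipy, OpenCV 4.12 (cv2) and the standard library are available. Lean on these libraries where they do the work, as an engineer would, in place of code of your own. Each camera call takes 0.05 s, during which the arm holds its last target.

## Task

Take the fork tool from its cork mat and use it to slide the split clip sideways across the turntable into the groove of the spindle until it snaps in, touching the clip with the tool only. Keep leaning on the seated clip with the tool for about half a second with a steady push of 10 N, give or take 3, to bottom it, never pushing harder than 20 N. Then stand the tool back upright near the middle of its mat and let go, leaving the clip snapped in and the other things where they are.

Things in the scene. Friction and masses are not known exactly. Their poses are not given: they have to be found in the camera images.
- turntable: Round bamboo tea turntable, fixed and not turning, 240 mm across; its flat top is 32 mm above the counter. Origin at the centre of its underside. Its x axis is the direction in which the clip must be pushed: the clip waits on the -x side of the spindle, two small tins stand on the +x side.
- spindle_groove (a point): Steel spindle in the middle of the turntable: neck 28 mm in diameter, 10 mm high, on the turntable top, under a head 34 mm in diameter, 8 mm high. The point lies on its axis at the foot of the neck, level with the turntable top; axes as the turntable's. The spindle is sprung: it gives way along the turntable's +x about 1 mm per 4 N of push (8 mm at most) and springs back.
- clip: Flat split clip of spring steel, 6 mm thick, on the turntable. Origin at its underside; x points out of its open end, which faces the spindle. Two sprung jaws reach from x -18 to +17 mm (outer width 40 mm); their end bumps leave a 20 mm gap and must spread to 28 mm to pass the neck. That takes a push of about 7 to 13 N; then the clip jumps the last 10 mm or so home.
- clip_seat (a point): The clip's point that lies on the spindle axis when the clip is home; it coincides with the clip's origin, same axes.
- fork: Fork tool, about 0.2 kg, standing upright on the mat on its flat steel foot. Origin at the underside of the foot below the handle axis; its +x is the pushing direction. Square wooden handle 24 x 24 mm, sides along x and y, from 8 to 90 mm above the underside. The foot is a plate 8 mm thick, 42 mm wide, x -30 to +50 mm. In use: upright, underside 1 to 3 mm above the turntable top.
- mat: Round cork mat, fixed, 160 mm across, 6 mm thick; origin at the centre of its underside. The tool starts on it and goes back on it.
- coasters: Stack of four bamboo coasters, 97 mm across, 34 mm high; bystander. Origin at the underside.
- kettle: Copper-toned kettle with a black bail handle, 180 mm across, 208 mm high; bystander. Origin at the underside.
- teapot: Round blue teapot, 140 mm across without spout and handle, 123 mm high; bystander. Origin at the underside.
- caddy: Clear acrylic caddy with lid and steel latch, 114 x 84 x 95 mm; bystander. Origin at the underside.
- honeypot: White ceramic honey pot, 84 mm across, with a wooden dipper laid across its top, 92 mm high; bystander. Origin at the underside.
- tin_a: Small round metal tea tin, 48 mm across, 62 mm high, standing on the turntable; bystander. Origin at the underside.
- tin_b: Another tea tin of the same size on the turntable; bystander. Origin at the underside.
- clip_back (a point): Middle of the clip's rear face, at x = -24.5 mm in the clip's frame, at its underside. The back bar (x -24.5 to -14.5 mm) is 46 mm wide; the prongs push on this rear face on either side of a tang, 12 mm wide, that sticks out of its middle backwards to x = -42 mm.
- fork_tip (a point): Point midway between the tool's two prong tips, at x = +72 mm, at the underside. The prongs run from x = 50 to 72 mm, each 11 mm wide and 8 mm thick, with a 20 mm gap between them that takes the clip's tang.
Not all that is in view belongs to the job. What is meant by the turntable is not pink, and is the smaller of those in its own colour. Leave any purple look-alike of the fork alone.

How it is judged (in metres and radians):
On the way, in this order (a step that is already met when the one before it is completed fails the run):
1. the fork tool is lifted off its mat (z of fork in the frame of mat above 0.02 m), for 0.1 s.
2. the clip is snapped into the groove (within 3 mm of the spindle axis) and the tool leans on it with 7 to 13 N for 0.3 s (x of clip_seat in the frame of spindle_groove between -0.003 and 0.003 m and y of clip_seat in the frame of spindle_groove between -0.003 and 0.003 m and z of clip_seat in the frame of spindle_groove between -0.002 and 0.006 m and contact force between fork and clip between 7 and 13 N), for 0.3 s.
At the end, for the whole second after the job is handed in: The clip sits in the spindle groove with its seat point within 3 mm of the spindle axis along each horizontal axis, flat in the groove, and at rest; the fork tool stands upright (within 0.1 rad) on the cork mat, its handle axis within 45 mm of the mat's centre, released and at rest (x of clip_seat in the frame of spindle_groove between -0.003 and 0.003 m and y of clip_seat in the frame of spindle_groove between -0.003 and 0.003 m and z of clip_seat in the frame of spindle_groove between -0.002 and 0.006 m and horizontal distance between fork and mat below 0.045 m and z of fork in the frame of mat between 0.003 and 0.01 m and angle between fork's own z axis and vertical below 0.1 rad and linear speed of each of fork, clip below 0.02 m/s); the robot touches nothing.
It fails at once if the tool pushes the clip with more than 20 N (contact force between fork and clip above 20 N).
It fails at once if the robot itself touches the clip (contact force between any of the fingers, the arm and clip above 0.3 N).
It fails at once if a bystander is moved more than 20 mm or tipped (distance of any of kettle, teapot, caddy, honeypot, coasters, tin_a, tin_b from where it was at the start of the episode above 0.02 m or angle between any of kettle, teapot, caddy, honeypot, coasters, tin_a, tin_b's own z axis and vertical above 0.25 rad).
It also fails if it takes over 70 s, if anything falls off the work surface, if the arm or the gripper's body presses on something with over 40 N, if the wrist force passes 120 N, or if a joint passes its speed limit or range.

## Working session

There is one attempt and no reset: what is moved stays moved. The work goes in short steps, Python scripts to look and compute and a tool call to move; the robot and the scene stay as the last step left them, time stands still between calls to the robot, and variables do not carry over. Pictures are saved under pics/ and viewed, and the job is handed in when it is done.

Besides the shell and the picture viewer there is one more tool, called after "Request:" as name(argument=value, ...) on one line, values as JSON. drive_tool: Moves the arm, as the interface text tells. Its arguments: {"type":"object","properties":{"series":{"type":"array","items":{"type":"array"}},"squeeze":{"type":"number"}},"required":["series"]}

```bash
mkdir -p pics; cat > h.py <<'E'
import numpy as np, cv2
from scipy.spatial.transform import Rotation as R
from workcell import env
def grab(n,fn):
    f=env.grab_frame(n); cv2.imwrite('pics/'+fn,cv2.cvtColor(f['image'],cv2.COLOR_RGB2BGR))
    np.savez(''+fn[:-4]+'.npz',**{k:np.array(v) for k,v in f.items()})
    return f
E
python3 - <<'E'
from h import *
f=grab('top','t0.png');g=grab('side','s0.png')
for q in(f,g): print(q['K'],q['origin'],q['orientation'])
print(env.state())
E
```

```text
[[510.13696166   0.         314.72357665]
 [  0.         510.13696166 200.27915957]
 [  0.           0.           1.        ]] [1.63643861e+02 5.32805129e-01 1.49872569e+03] [-167.73384295    0.27806221  -89.25262342]
[[439.91938718   0.         321.12875078]
 [  0.         439.91938718 198.69718307]
 [  0.           0.           1.        ]] [  217.84236578 -1012.98039104   912.75166745] [-129.4986217     1.23527632  -13.678754  ]
{'time_s': 0.1, 'qpos': array([ 7.25368547e+01,  1.83470152e+01,  8.96986866e+01,  5.76268036e-04,
        7.20456157e+01, -1.14600948e+00]), 'qvel': array([ 0.08676619, -0.08809802, -0.13193296,  0.08133796,  0.00419486,
        0.02074842]), 'effort': array([-2.21678038e-04, -4.13333130e+01, -2.32513994e+01,  7.29122409e-02,
        4.20729700e-02, -6.92009053e-05]), 'ee_pos': array([161.40839302, 551.40480242, 213.21896531]), 'ee_rot': array([-1.79997626e+02,  9.12883943e-02,  7.36826880e+01]), 'force': array([-0.13665598,  0.19372986,  0.19084771]), 'torque': array([ 0.00221928, -0.020823  , -0.02301833]), 'gripper_width': 91.37890667029822}
```

View pics/t0.png

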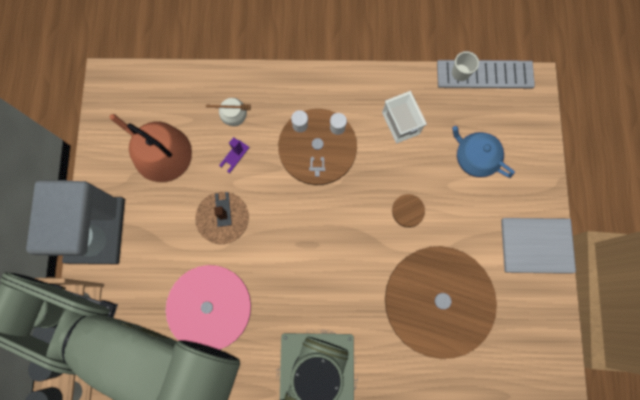

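View pics/s0.png

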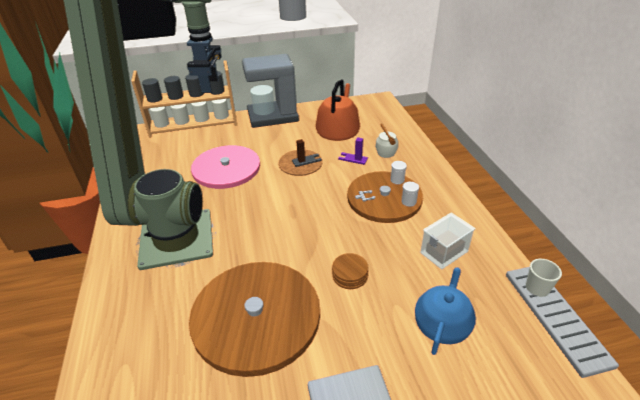

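The top view shows the turntable at about (318,147) with the spindle at (318,144), the clip at (317,165) and the tins at (300,120) and (338,122). The mat is at (222,217) with the fork on it, handle near (222,210). Next I enlarge these areas and convert to world positions.

```bash
cat >> h.py <<'E'
def load(fn): return np.load(''+fn+'.npz')
def ray(f,u,v):
    d=R.from_euler('xyz',f['orientation'],degrees=True).apply(np.linalg.inv(f['K'])@[u,v,1]); return f['origin'],d
def pt(f,u,v,z):
    o,d=ray(f,u,v); return o+d*(z-o[2])/d[2]
def proj(f,p):
    c=f['K']@R.from_euler('xyz',f['orientation'],degrees=True).inv().apply(np.array(p)-f['origin']); return c[:2]/c[2]
def crop(f,x0,y0,w,h,s,fn): cv2.imwrite('pics/'+fn,cv2.resize(cv2.cvtColor(f['image'],cv2.COLOR_RGB2BGR)[y0:y0+h,x0:x0+w],None,fx=s,fy=s,interpolation=cv2.INTER_CUBIC))
E
python3 - <<'E'
from h import *
f=load('t0');g=load('s0')
crop(f,190,95,180,150,4.4,'t0c.png'); crop(g,270,120,160,110,5,'s0c.png')
print(pt(f,318,144,50),pt(f,317,165,38),pt(f,222,217,6),pt(g,385,189,50))
E
```

```text
[650.09906302   4.15328279  50.        ] [588.59342111   6.39294597  38.        ] [433.84117834 287.27477533   6.        ] [653.16266418   2.57533848  50.        ]
```

View pics/t0c.png

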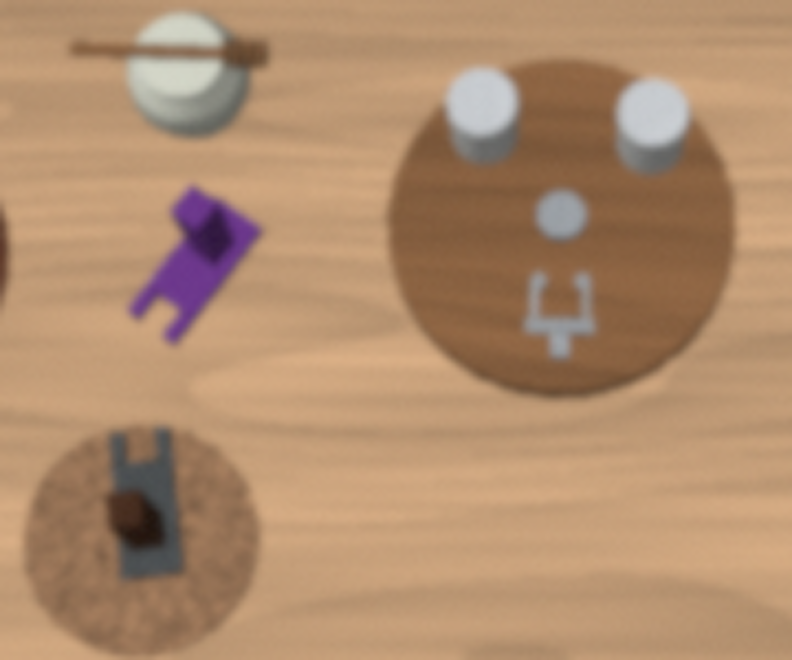

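View pics/s0c.png

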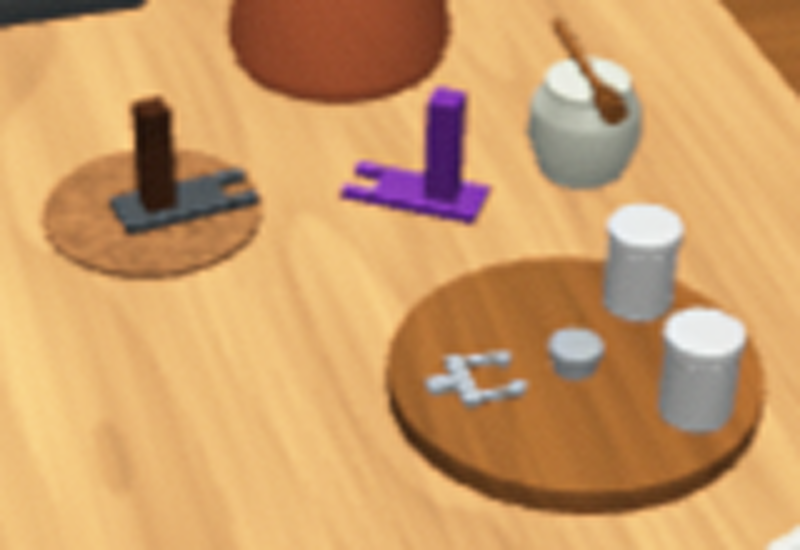

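The crops show the dark fork with its prongs pointing up the image (about world +x), and the clip open towards the spindle with its tang to the rear. I'll measure them with masks.

```bash
python3 - <<'E'
from h import *
f=load('t0');g=load('s0')
im=f['image'].astype(int); hsv=cv2.cvtColor(f['image'],cv2.COLOR_RGB2HSV)
def comp(mask,fn=f,minA=15,tag='',z=0):
    n,l,s,c=cv2.connectedComponentsWithStats(mask.astype(np.uint8))
    for i in range(1,n):
        if s[i,4]>=minA: print(tag,s[i],c[i].round(2),pt(fn,*c[i],z).round(1))
    return l
m=np.zeros(im.shape[:2],bool); m[115:190,275:360]=1
comp((hsv[...,1]<75)&m,tag='grey',z=50)
# turntable outline in the top view
for z in (32,):
    tm=((hsv[...,2]<165)&(hsv[...,1]>90)); 
    mm=np.zeros_like(tm); mm[100:195,270:365]=1
    tm=(tm&mm).astype(np.uint8)
    cs=max(cv2.findContours(tm,cv2.RETR_EXTERNAL,cv2.CHAIN_APPROX_NONE)[0],key=cv2.contourArea)
    print('tt',cv2.contourArea(cs),cv2.fitEllipse(cs))
P=lambda x,y,z:pt(f,190+x/4.4-0.4,95+y/4.4-0.4,z).round(1)
print('jawtips',P(539,278,38),P(582,280,38),'bar ends',P(526,326,38),P(594,327,38),'tang end',P(559,357,38),'bar rear L/R',P(540,333,38),P(580,333,38))
print('tins top',P(482,101,94),P(652,111,94))
print('fork foot: prong tips',P(118,433,14),P(163,431,14),'rear corners',P(122,579,14),P(184,573,14),'handle top',P(126,508,96),'mat',P(141,541,6))
cl=(hsv[...,1]<75)&m; 
pts=np.argwhere(cl&(np.arange(400)[:,None]>154))[:,::-1]
E
```

```text
grey [291 115  17  17 258] [299.24 122.29] [717.9  61.4  50. ]
grey [330 115  17  20 293] [337.65 123.56] [715.1 -54.1  50. ]
grey [311 138  13  12 122] [317.16 143.43] [651.9   6.7  50. ]
grey [309 157  17  20 165] [316.9  166.34] [581.    6.6  50. ]
tt 4089.0 ((317.0166015625, 149.2761993408203), (72.86991882324219, 76.82794952392578), 95.27017211914062)
jawtips [610.8  21.3  38. ] [609.7  -7.9  38. ] bar ends [576.9  29.6  38. ] [576.8 -16.3  38. ] tang end [555.6   7.   38. ] bar rear L/R [572.1  20.1  38. ] [572.5  -6.9  38. ]
tins top [715.7  60.1  94. ] [709.9 -52.8  94. ]
fork foot: prong tips [505.1 306.2  14. ] [506.8 275.7  14. ] rear corners [404.7 298.1  14. ] [409.3 256.7  14. ] handle top [437.2 281.6  96. ] mat [432.2 288.2   6. ]
```

```bash
python3 - <<'E'
from h import *
f=load('t0');g=load('s0')
def rect(f,cx,cy,z,hw,fn,s=4):
    # top-plane rectified picture: columns = -y, rows = -x
    n=int(2*hw*s); H=[]
    src=[];dst=[]
    for a,b in((-hw,-hw),(-hw,hw),(hw,hw),(hw,-hw)):
        src.append(proj(f,[cx+a,cy+b,z])); dst.append([(hw-b)*s,(hw-a)*s])
    M=cv2.getPerspectiveTransform(np.float32(src),np.float32(dst))
    o=cv2.warpPerspective(f['image'],M,(n,n),flags=cv2.INTER_CUBIC)
    cv2.imwrite('pics/'+fn,cv2.cvtColor(o,cv2.COLOR_RGB2BGR)); return o
for nm,F in(('t',f),('s',g)):
    o=rect(F,590,7,38,60,f'clip_{nm}.png')
    hs=cv2.cvtColor(o,cv2.COLOR_RGB2HSV); w=(hs[...,1]<80)
    n,l,s,c=cv2.connectedComponentsWithStats(w.astype(np.uint8))
    for i in range(1,n):
        if s[i,4]>2000:
            m=l==i; rr=np.argwhere(m); x=590+60-rr[:,0]/4; y=7+60-rr[:,1]/4
            print(nm,'area',s[i,4]/16,'x',x.min(),x.max(),'y',y.min(),y.max())
            for a in range(550,622,6):
                k=(x>=a)&(x<a+6)
                if k.sum(): print('  ',a+3,y[k].mean().round(1),y[k].min(),y[k].max())
    o=rect(F,455,285,14,70,f'fork_{nm}.png')
E
```

```text
t area 360.0625 x 636.5 650.0 y -11.0 24.75
t area 1600.0 x 553.25 616.0 y -17.75 32.25
   553 6.6 0.25 13.0
   559 6.8 -1.25 15.0
   565 6.9 -2.0 15.75
   571 6.4 -17.25 30.75
   577 7.1 -17.75 32.25
   583 7.1 -17.25 32.0
   589 7.5 -15.0 29.25
   595 7.4 -15.0 29.0
   601 7.6 -14.75 29.0
   607 7.1 -14.75 28.75
   613 6.7 -14.25 28.0
   619 21.8 20.75 22.75
s area 438.875 x 637.75 650.0 y -14.0 34.5
s area 1655.375 x 554.5 615.75 y -22.0 30.5
   553 3.0 -2.75 9.0
   559 3.4 -5.25 13.0
   565 4.3 -4.75 13.25
   571 2.6 -21.0 25.75
   577 3.8 -22.0 30.5
   583 4.6 -21.25 30.25
   589 3.7 -19.75 27.0
   595 4.1 -20.25 27.25
   601 3.9 -19.5 25.75
   607 3.5 -19.5 25.75
   613 4.6 -18.5 26.0
```

```bash
cd pics; python3 -c "
import cv2,numpy as np
a=[cv2.resize(cv2.imread(x),(400,300+100)) for x in('clip_t.png','fork_t.png')]
cv2.imwrite('j.png',np.hstack(a))
a=[cv2.resize(cv2.imread(x),(400,300+100)) for x in('clip_s.png','fork_s.png')]
cv2.imwrite('j2.png',np.hstack(a))"
```

```text
(no output)
```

View pics/j.png

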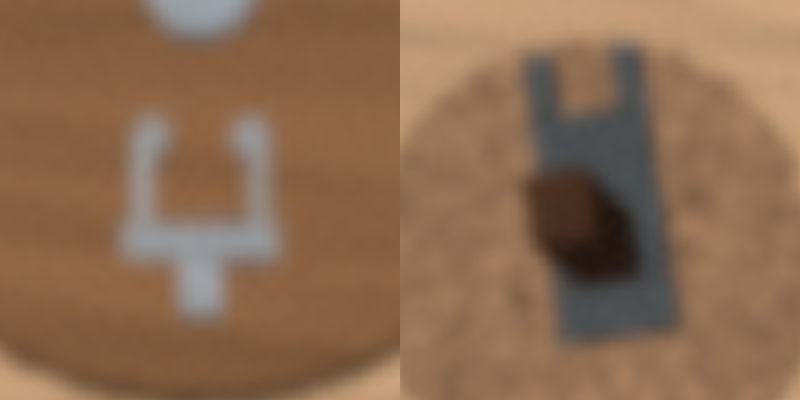

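View pics/j2.png

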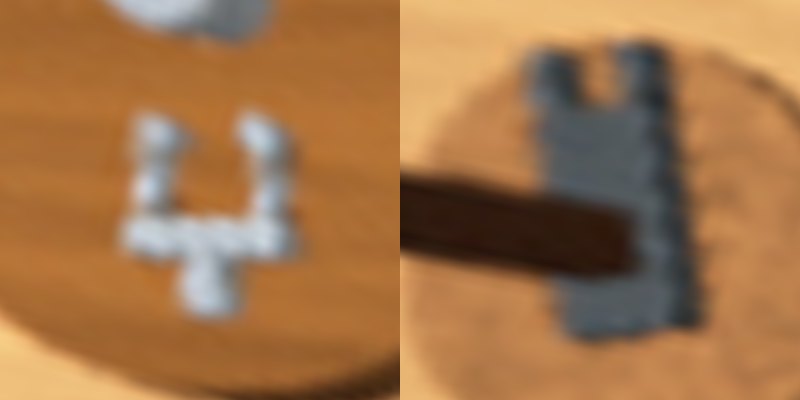

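Measured in world mm:

| Item | Position | Yaw | Check |
|---|---|---|---|
| Fork | (437.5, 282) | 6.9° | foot length 100.5, should be 102 |
| Clip | (597.3, 6.8) | ≈0° | length 59–61, should be 59 |
| Spindle | (652, 6.8) | – | – |
| Mat | (433, 287.5) | – | – |

I'll grip the handle with the jaws along fork x. First I move above it.

Request:
drive_tool(series=[[0, [-22, 42, 0], [0, 0, 0.14]], [0, [-44, 84, 0], [0, 0, 0.28]], [0, [-66, 126, 0], [0, 0, 0.42]], [0, [-88, 168, 0], [0, 0, 0.56]], [0, [-110, 210, 0], [0, 0, 0.7]]])

```text
time_s: 0.6
ee_pos: [333.1, 385.7, 213.7]
ee_rot: [180.0, 0.0, 33.3]
force: [0.3, -0.7, 0.1]
gripper_width: 91.0
```

```bash
cat >> h.py <<'E'
def st():
    s=env.state(); print(round(s['time_s'],2),'pos',s['ee_pos'].round(2),'rot',s['ee_rot'].round(2),'F',s['force'].round(2),'T',s['torque'].round(2),'w',round(s['gripper_width'],2)); return s
def rel(tx,ty,tz,yaw):
    s=st(); d=np.array([tx,ty,tz])-s['ee_pos']; a=np.radians(s['ee_rot'][2]); 
    print('shift',round(d[0]*np.cos(a)+d[1]*np.sin(a),1),round(d[0]*np.sin(a)-d[1]*np.cos(a),1),round(-d[2],1),'turn z',round(-np.radians(yaw)+a,3))
E
python3 -c "
from h import *
rel(437.5,282,130,6.9)"
```

```text
0.6 pos [333.06 385.67 213.68] rot [1.7999e+02 2.0000e-02 3.3270e+01] F [ 0.31 -0.75  0.07] T [-0.06 -0.07  0.01] w 91.01
shift 30.5 144.0 83.7 turn z 0.46
```

Request:
drive_tool(series=[[0, [8, 38, 21], [0, 0, 0.12]], [0, [15, 74, 42], [0, 0, 0.24]], [0, [22, 110, 63], [0, 0, 0.35]], [0, [29.5, 146, 84], [0, 0, 0.466]], [0, [29.5, 146, 84], [0, 0, 0.466]]])

```text
time_s: 1.1
ee_pos: [438.1, 278.2, 126.9]
ee_rot: [179.8, 0.3, 6.6]
force: [-1.5, -0.0, -0.2]
gripper_width: 91.1
```

```bash
python3 -c "
from h import *
rel(437.5,282,37,6.9)
f=grab('top','t1.png');g=grab('side','s1.png')
crop(g,240,90,160,110,5,'s1c.png');crop(f,160,160,120,90,6,'t1c.png')"
```

```text
1.1 pos [438.13 278.21 126.89] rot [179.79   0.28   6.55] F [-1.53 -0.02 -0.17] T [-0.07  0.11  0.02] w 91.12
shift -0.2 -3.8 89.9 turn z -0.006
```

View pics/s1c.png

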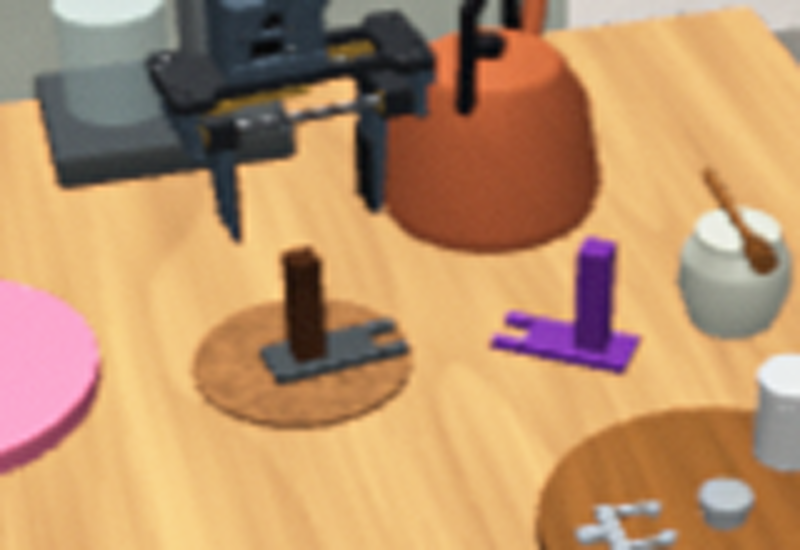

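The side view shows the open gripper above and straddling the handle line (fork near (305,300) in the crop), with nothing in the way. Going down.

Request:
drive_tool(series=[[0, [0, 0, 20], [0, 0, 0]], [0, [0, 0, 45], [0, 0, 0]], [0, [0, 0, 70], [0, 0, 0]], [0, [0, 0, 90], [0, 0, 0]], [0, [0, 0, 90], [0, 0, 0]]])

```text
time_s: 1.7
ee_pos: [435.3, 282.2, 38.4]
ee_rot: [179.9, 0.2, 7.0]
force: [-0.2, -1.1, -0.1]
gripper_width: 91.1
```

```bash
python3 -c "
from h import *
rel(437.5,282,37,6.9)
g=grab('side','s2.png');st()
crop(g,240,90,160,110,5,'s2c.png')"
```

```text
1.7 pos [435.3  282.19  38.44] rot [179.91   0.24   7.02] F [-0.18 -1.12 -0.09] T [-0.11  0.06 -0.01] w 91.14
shift 2.2 0.5 1.4 turn z 0.002
1.75 pos [436.51 282.73  39.85] rot [1.7998e+02 8.0000e-02 7.0000e+00] F [-0.39  0.18  0.01] T [-0.07  0.05  0.02] w 91.7
```

View pics/s2c.png

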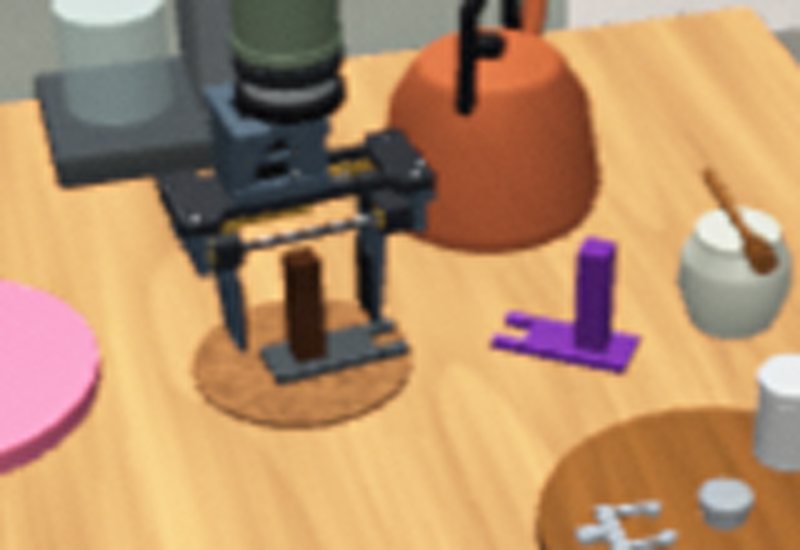

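The handle is between the fingers, so I close.

Request:
drive_tool(series=[[1, [0, 0, 0], [0, 0, 0]], [1, [0, 0, 0], [0, 0, 0]], [1, [0, 0, 0], [0, 0, 0]], [1, [0, 0, 0], [0, 0, 0]], [1, [0, 0, 0], [0, 0, 0]]], squeeze=45)

```text
time_s: 2.25
ee_pos: [437.7, 282.0, 40.4]
ee_rot: [-180.0, -0.0, 6.9]
force: [0.2, 0.5, -0.4]
gripper_width: 54.1
```

```bash
python3 -c "
from h import *
st()"
```

```text
2.25 pos [437.71 282.03  40.36] rot [-1.7998e+02 -4.0000e-02  6.8700e+00] F [ 0.19  0.47 -0.38] T [-0.11  0.08  0.01] w 54.14
```

Request:
drive_tool(series=[[1, [0, 0, 0], [0, 0, 0]], [1, [0, 0, 0], [0, 0, 0]], [1, [0, 0, 0], [0, 0, 0]], [1, [0, 0, 0], [0, 0, 0]], [1, [0, 0, 0], [0, 0, 0]]])

```text
time_s: 2.75
ee_pos: [437.4, 281.9, 39.9]
ee_rot: [-180.0, 0.0, 6.9]
force: [-0.2, -0.0, -0.7]
gripper_width: 23.8
```

```bash
python3 -c "
from h import *
st()"
```

```text
2.75 pos [437.4  281.93  39.91] rot [-1.80e+02  1.00e-02  6.87e+00] F [-0.24 -0.02 -0.65] T [-0.09  0.05 -0.05] w 23.79
```

The handle is held (23.8 mm, should be 24). Lifting and carrying.

Request:
drive_tool(series=[[1, [0, 0, -15], [0, 0, 0]], [1, [0, 0, -40], [0, 0, 0]], [1, [0, 15, -60], [0, 0, 0]], [1, [0, 45, -60], [0, 0, 0]], [1, [0, 85, -60], [0, 0, 0.04]]])

```text
time_s: 3.25
ee_pos: [448.0, 197.7, 100.4]
ee_rot: [-180.0, -0.1, 4.7]
force: [0.2, -0.3, -1.8]
gripper_width: 24.2
```

Request:
drive_tool(series=[[1, [0, 40, 0], [0, 0, 0.02]], [1, [0, 80, 0], [0, 0, 0.05]], [1, [0, 120, 0], [0, 0, 0.07]], [1, [0, 160, 0], [0, 0, 0.08]], [1, [0, 184, 0], [0, 0, 0.08]]])

```text
time_s: 3.75
ee_pos: [461.9, 11.7, 99.6]
ee_rot: [180.0, 0.1, -0.1]
force: [1.1, 1.2, -3.0]
gripper_width: 23.4
```

Request:
drive_tool(series=[[1, [0, 0, 0], [0, 0, 0]], [1, [0, 0, 0], [0, 0, 0]], [1, [0, 0, 0], [0, 0, 0]], [1, [0, 0, 0], [0, 0, 0]], [1, [0, 0, 0], [0, 0, 0]]])

```text
time_s: 4.25
ee_pos: [462.3, 15.0, 99.9]
ee_rot: [-180.0, 0.0, 0.1]
force: [0.2, -0.5, -2.0]
gripper_width: 23.9
```

```bash
python3 -c "
from h import *
rel(473,6.8,68,0)
f=grab('top','t3.png');g=grab('side','s3.png');rel(473,6.8,68,0)
crop(f,270,110,110,110,5.4,'t3c.png');crop(g,300,120,140,100,5.6,'s3c.png')"
```

```text
4.25 pos [462.31  14.99  99.88] rot [-1.7999e+02  1.0000e-02  9.0000e-02] F [ 0.21 -0.5  -1.99] T [-0.05  0.06  0.01] w 23.92
shift 10.7 8.2 31.9 turn z 0.002
4.35 pos [462.35  14.78  99.91] rot [-1.7999e+02  0.0000e+00  7.0000e-02] F [-0.37 -0.82 -2.34] T [-0.08  0.05 -0.01] w 23.81
shift 10.6 8.0 31.9 turn z 0.001
```

View pics/t3c.png

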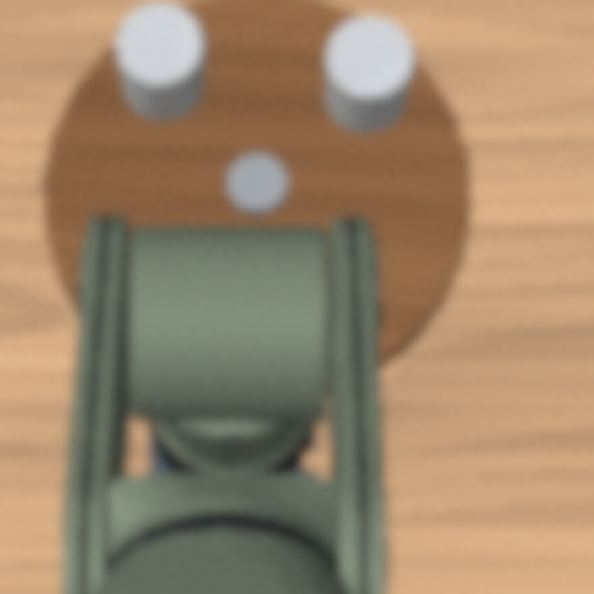

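View pics/s3c.png

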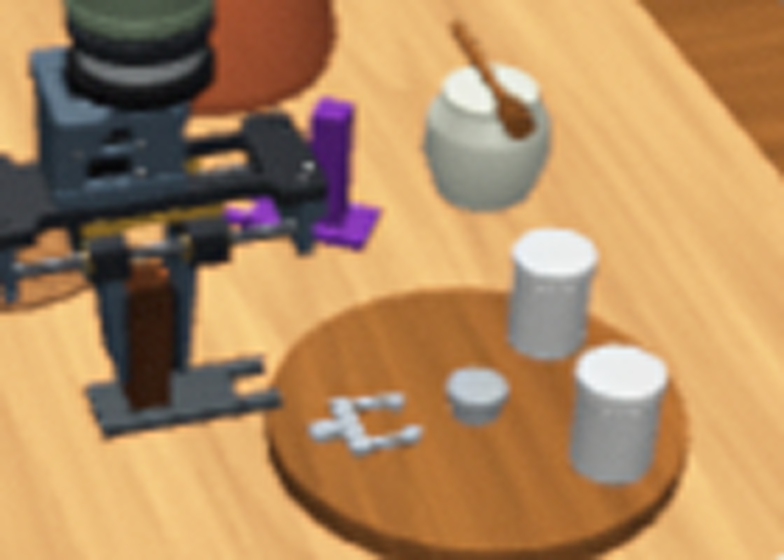

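The side view shows the fork upright above the turntable's near edge with its prongs towards the clip. The arm hides it from above. Lowering to 2 mm above the turntable.

Request:
drive_tool(series=[[1, [3, 3, 8], [0, 0, 0]], [1, [6, 6, 16], [0, 0, 0]], [1, [9, 8, 24], [0, 0, 0]], [1, [10.5, 8, 32], [0, 0, 0]], [1, [10.5, 8, 32], [0, 0, 0]]])

```text
time_s: 4.85
ee_pos: [472.7, 6.0, 66.7]
ee_rot: [-180.0, 0.1, -0.0]
force: [-0.1, 0.5, -2.5]
gripper_width: 23.7
```

```bash
python3 - <<'E'
from h import *
st()
g=grab('side','s4.png');s=st()
crop(g,300,160,110,75,7.2,'s4c.png')
x,y,z=473,6.8,34
for p in ((x+72,y+20,z+8),(x+72,y-20.5,z+8),(x-30,y-21,z+8),(597,7,38)):
    q=proj(g,p); print(((q-[300,160])*7.2).round(0))
E
```

```text
4.85 pos [472.66   6.01  66.68] rot [-1.7999e+02  1.0000e-01 -2.0000e-02] F [-0.12  0.52 -2.5 ] T [-0.09  0.07  0.01] w 23.71
4.9 pos [472.54   6.09  67.15] rot [-1.7999e+02  1.0000e-01 -2.0000e-02] F [-0.34  0.42 -2.42] T [-0.11  0.06 -0.02] w 24.03
[359. 230.]
[386. 287.]
[155. 328.]
[485. 245.]
```

View pics/s4c.png

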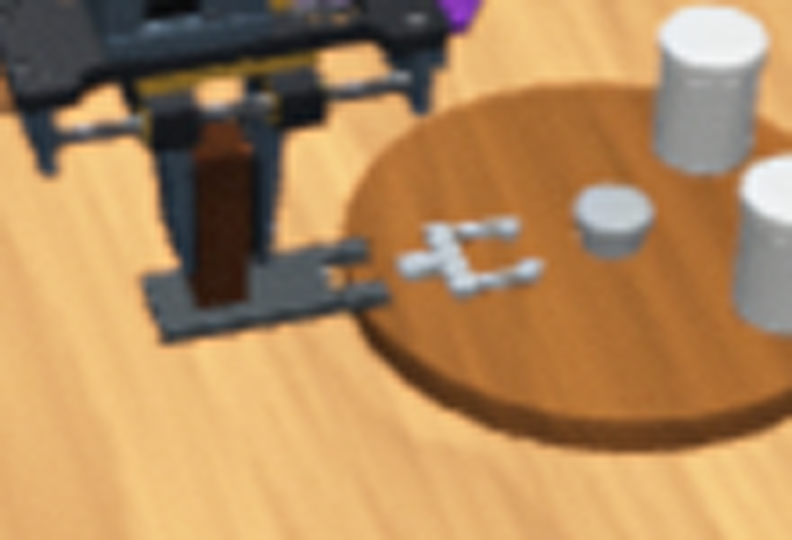

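The prong midpoint at about (378,270) lies on the clip axis extended back from the tang at (405,266), so the fork is aligned. Moving forward to just short of contact.

Request:
drive_tool(series=[[1, [6, 0, 0], [0, 0, 0]], [1, [12, 0, 0], [0, 0, 0]], [1, [18, 0, 0], [0, 0, 0]], [1, [23, 0, 0], [0, 0, 0]], [1, [23, 0, 0], [0, 0, 0]]])

```text
time_s: 5.4
ee_pos: [497.1, 6.2, 68.1]
ee_rot: [-180.0, -0.1, 0.0]
force: [-0.6, 0.1, -1.8]
gripper_width: 23.7
```

```bash
python3 - <<'E'
from h import *
st()
g=grab('side','s5.png');s=st()
crop(g,300,160,110,75,7.2,'s5c.png')
E
```

```text
5.4 pos [497.07   6.19  68.12] rot [-1.7999e+02 -8.0000e-02  1.0000e-02] F [-0.57  0.14 -1.84] T [-0.05  0.1  -0.01] w 23.75
5.45 pos [496.3    6.18  67.95] rot [-1.7999e+02 -1.0000e-02  0.0000e+00] F [ 0.68 -0.49 -3.11] T [-0.15  0.1   0.03] w 24.02
```

View pics/s5c.png

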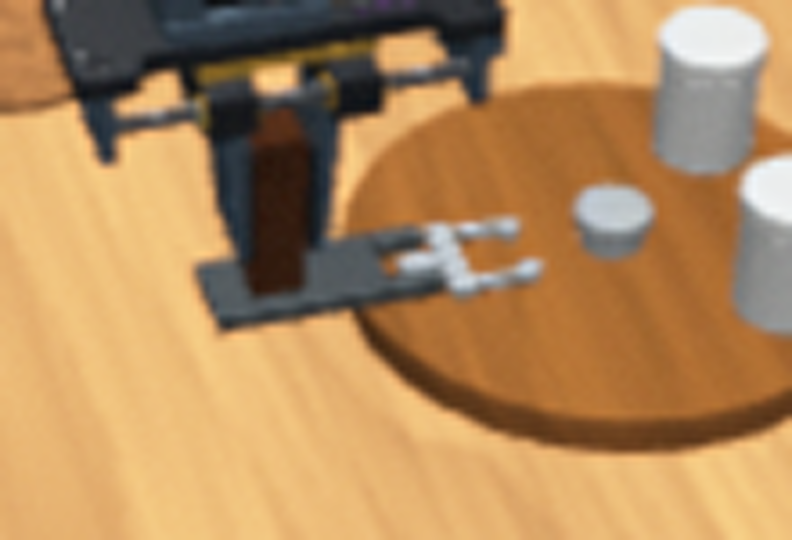

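The tang sits inside the prong gap and the tips are almost at the rear bar. Sliding forward slowly.

Request:
drive_tool(series=[[1, [3, 0, 0], [0, 0, 0]], [1, [6, 0, 0], [0, 0, 0]], [1, [9, 0, 0], [0, 0, 0]], [1, [12, 0, 0], [0, 0, 0]], [1, [15, 0, 0], [0, 0, 0]]])

```text
time_s: 5.95
ee_pos: [511.1, 6.2, 67.9]
ee_rot: [-180.0, 0.0, -0.0]
force: [-0.2, 0.5, -2.9]
gripper_width: 24.0
```

Request:
drive_tool(series=[[1, [2, 0, 0], [0, 0, 0]], [1, [4, 0, 0], [0, 0, 0]], [1, [6, 0, 0], [0, 0, 0]], [1, [8, 0, 0], [0, 0, 0]], [1, [8, 0, 0], [0, 0, 0]]])

```text
time_s: 6.45
ee_pos: [519.3, 6.2, 68.0]
ee_rot: [-180.0, -0.0, 0.0]
force: [-0.0, -0.3, -3.1]
gripper_width: 23.8
```

```bash
python3 - <<'E'
from h import *
st()
g=grab('side','s6.png');s=st()
crop(g,300,160,110,75,7.2,'s6c.png')
E
```

```text
6.45 pos [519.31   6.16  67.97] rot [-1.8e+02 -3.0e-02  0.0e+00] F [-0.01 -0.26 -3.13] T [-0.06  0.06 -0.01] w 23.83
6.5 pos [519.12   6.14  67.95] rot [-1.8e+02 -2.0e-02  0.0e+00] F [ 0.22  0.27 -2.94] T [-0.13  0.1   0.01] w 23.91
```

View pics/s6c.png

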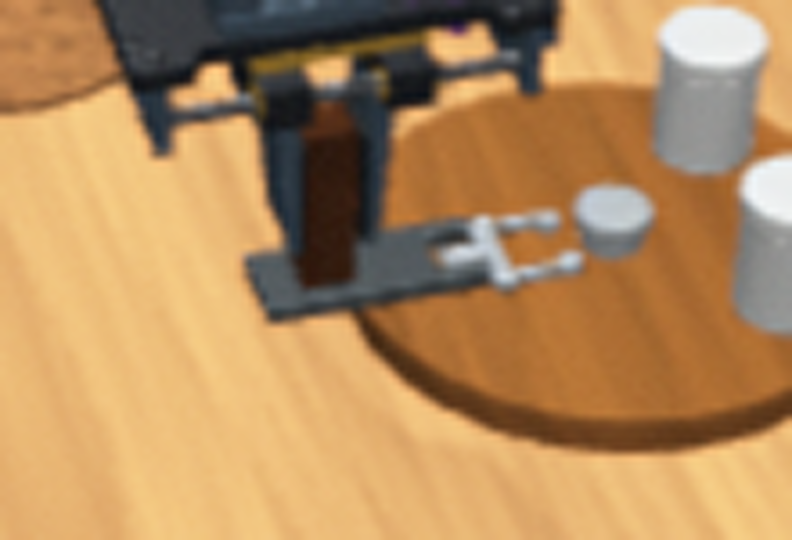

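```bash
python3 - <<'E'
from h import *
g=load('s6')
A=lambda p:((proj(g,p)-[300,160])*7.2).round(1)
print(A((652,6.8,50)),A((652,6.8,38)),A((615.7,6.8,38)),A((615.7+15,6.8+14,38)),A((615.7+15,6.8-14,38)))
E
```

```text
[606.2 203.5] [604.3 224.9] [526.  238.4] [547.9 213.7] [569.1 252.1]
```

Request:
drive_tool(series=[[1, [1, 0, 0], [0, 0, 0]], [1, [2, 0, 0], [0, 0, 0]], [1, [3, 0, 0], [0, 0, 0]], [1, [4, 0, 0], [0, 0, 0]], [1, [5, 0, 0], [0, 0, 0]]])

```text
time_s: 7.0
ee_pos: [523.9, 6.2, 67.9]
ee_rot: [-180.0, 0.0, -0.0]
force: [0.6, -0.4, -2.0]
gripper_width: 24.0
```

Request:
drive_tool(series=[[1, [0.8, 0, 0], [0, 0, 0]], [1, [1.6, 0, 0], [0, 0, 0]], [1, [2.4, 0, 0], [0, 0, 0]], [1, [3.2, 0, 0], [0, 0, 0]], [1, [4, 0, 0], [0, 0, 0]]])

```text
time_s: 7.5
ee_pos: [528.0, 6.2, 67.9]
ee_rot: [-180.0, -0.0, -0.0]
force: [-0.3, 0.2, -1.9]
gripper_width: 23.8
```

Request:
drive_tool(series=[[1, [0.5, 0, 0], [0, 0, 0]], [1, [1, 0, 0], [0, 0, 0]], [1, [1.5, 0, 0], [0, 0, 0]], [1, [2, 0, 0], [0, 0, 0]], [1, [2.5, 0, 0], [0, 0, 0]]])

```text
time_s: 8.0
ee_pos: [530.5, 6.2, 67.9]
ee_rot: [-180.0, -0.0, 0.0]
force: [-1.6, 0.5, -2.6]
gripper_width: 24.1
```

Request:
drive_tool(series=[[1, [0.5, 0, 0], [0, 0, 0]], [1, [1, 0, 0], [0, 0, 0]], [1, [1.5, 0, 0], [0, 0, 0]], [1, [2, 0, 0], [0, 0, 0]], [1, [2, 0, 0], [0, 0, 0]]])

```text
time_s: 8.5
ee_pos: [532.4, 6.1, 67.9]
ee_rot: [-180.0, 0.0, -0.0]
force: [-1.5, 0.1, -2.7]
gripper_width: 24.0
```

Request:
drive_tool(series=[[1, [0.5, 0, 0], [0, 0, 0]], [1, [1, 0, 0], [0, 0, 0]], [1, [1.5, 0, 0], [0, 0, 0]], [1, [2, 0, 0], [0, 0, 0]], [1, [2, 0, 0], [0, 0, 0]]])

```text
time_s: 9.0
ee_pos: [533.7, 6.1, 67.7]
ee_rot: [-180.0, 0.1, -0.0]
force: [-3.3, -0.3, -2.3]
gripper_width: 23.7
```

Request:
drive_tool(series=[[1, [0.5, 0, 0], [0, 0, 0]], [1, [1, 0, 0], [0, 0, 0]], [1, [1.5, 0, 0], [0, 0, 0]], [1, [1.5, 0, 0], [0, 0, 0]], [1, [1.5, 0, 0], [0, 0, 0]]])

```text
time_s: 9.5
ee_pos: [534.9, 6.2, 67.7]
ee_rot: [-180.0, 0.1, 0.0]
force: [-4.9, -0.5, 0.0]
gripper_width: 24.0
```

```bash
python3 - <<'E'
from h import *
st()
g=grab('side','s7.png');s=st()
crop(g,300,160,110,75,7.2,'s7c.png')
E
```

```text
9.5 pos [534.89   6.15  67.73] rot [-1.8e+02  1.3e-01  0.0e+00] F [-4.94 -0.48  0.02] T [-0.15  1.12 -0.  ] w 24.03
9.55 pos [534.9    6.18  67.72] rot [-1.8e+02  1.3e-01  0.0e+00] F [-4.53  0.15 -0.83] T [-0.22  1.08 -0.04] w 23.75
```

View pics/s7c.png

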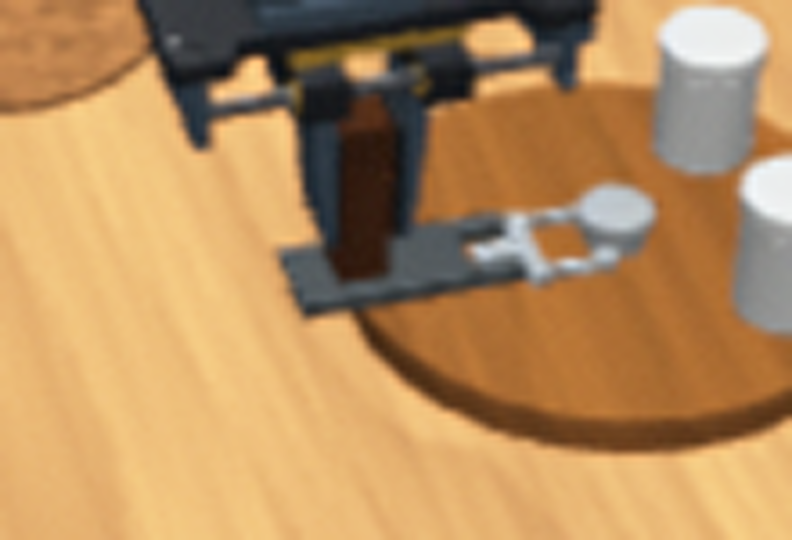

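The jaws are evenly either side of the neck under the head, at (580,213) and (612,256), and the force is rising to about 5 N. Continuing in small steps.

Request:
drive_tool(series=[[1, [0.4, 0, -0.2], [0, 0, 0]], [1, [0.8, 0, -0.4], [0, 0, 0]], [1, [1.2, 0, -0.4], [0, 0, 0]], [1, [1.5, 0, -0.4], [0, 0, 0]], [1, [1.5, 0, -0.4], [0, 0, 0]]])

```text
time_s: 10.05
ee_pos: [535.6, 6.1, 67.9]
ee_rot: [-180.0, 0.2, 0.0]
force: [-6.9, -0.5, -0.2]
gripper_width: 23.8
```

Request:
drive_tool(series=[[1, [0.4, 0, 0], [0, 0, 0]], [1, [0.8, 0, 0], [0, 0, 0]], [1, [1.2, 0, 0], [0, 0, 0]], [1, [1.5, 0, 0], [0, 0, 0]], [1, [1.5, 0, 0], [0, 0, 0]]])

```text
time_s: 10.55
ee_pos: [536.4, 6.2, 67.8]
ee_rot: [-180.0, 0.3, -0.0]
force: [-7.7, -0.1, 0.8]
gripper_width: 24.0
```

Request:
drive_tool(series=[[1, [0.4, 0, 0], [0, 0, 0]], [1, [0.8, 0, 0], [0, 0, 0]], [1, [1.2, 0, 0], [0, 0, 0]], [1, [1.5, 0, 0], [0, 0, 0]], [1, [1.5, 0, 0], [0, 0, 0]]])

```text
time_s: 11.05
ee_pos: [537.2, 6.2, 67.7]
ee_rot: [-180.0, 0.4, -0.0]
force: [-8.7, -0.4, 1.0]
gripper_width: 24.0
```

Request:
drive_tool(series=[[1, [0.4, 0, 0], [0, 0, 0]], [1, [0.8, 0, 0], [0, 0, 0]], [1, [1.2, 0, 0], [0, 0, 0]], [1, [1.2, 0, 0], [0, 0, 0]], [1, [1.2, 0, 0], [0, 0, 0]]])

```text
time_s: 11.55
ee_pos: [538.0, 6.2, 67.6]
ee_rot: [-180.0, 0.5, 0.0]
force: [-8.9, -0.6, 2.1]
gripper_width: 23.9
```

```bash
python3 - <<'E'
from h import *
st()
g=grab('side','s8.png');s=st()
crop(g,300,160,110,75,7.2,'s8c.png')
E
```

```text
11.55 pos [537.98   6.2   67.62] rot [-179.99    0.46    0.  ] F [-8.93 -0.64  2.13] T [-0.23  1.9  -0.04] w 23.89
11.6 pos [537.97   6.21  67.62] rot [-179.99    0.46    0.  ] F [-9.96 -1.51  1.34] T [-0.19  1.89 -0.04] w 23.93
```

View pics/s8c.png

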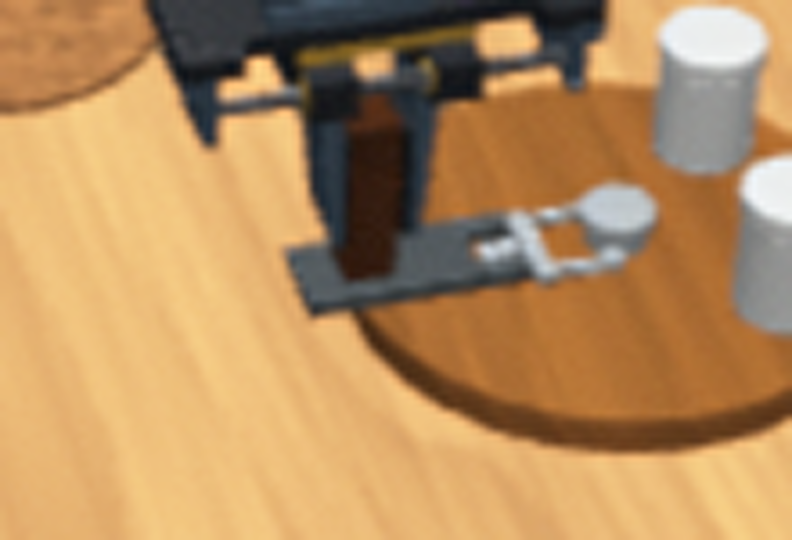

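Force is about 9 N and the clip has not snapped yet. The fork is pitching slightly nose-down (vertical force up about 4 N, so the tips are probably brushing the turntable). I'll pitch it back up a little, raise it and grip harder.

Request:
drive_tool(series=[[1, [-0.2, 0, -0.3], [0, 0.005, 0]], [1, [-0.3, 0, -0.6], [0, 0.01, 0]], [1, [-0.4, 0, -0.9], [0, 0.015, 0]], [1, [-0.5, 0, -1.0], [0, 0.02, 0]], [1, [-0.5, 0, -1.0], [0, 0.02, 0]]], squeeze=60)

```text
time_s: 12.1
ee_pos: [537.9, 6.2, 68.1]
ee_rot: [-180.0, -0.7, 0.0]
force: [-6.3, -0.3, -2.7]
gripper_width: 24.1
```

```bash
python3 - <<'E'
from h import *
st()
E
```

```text
12.1 pos [537.86   6.21  68.12] rot [-179.99   -0.74    0.  ] F [-6.31 -0.25 -2.71] T [-0.15  1.68 -0.09] w 24.09
```

Request:
drive_tool(series=[[1, [0.4, 0, 0], [0, 0, 0]], [1, [0.8, 0, 0], [0, 0, 0]], [1, [1.2, 0, 0], [0, 0.005, 0]], [1, [1.5, 0, 0], [0, 0.005, 0]], [1, [1.5, 0, 0], [0, 0.005, 0]]])

```text
time_s: 12.6
ee_pos: [538.6, 6.2, 67.9]
ee_rot: [-180.0, -0.9, 0.0]
force: [-7.8, 0.1, -2.9]
gripper_width: 23.6
```

Request:
drive_tool(series=[[1, [0.4, 0, 0], [0, 0, 0]], [1, [0.8, 0, 0], [0, 0, 0]], [1, [1.2, 0, 0], [0, 0, 0]], [1, [1.2, 0, 0], [0, 0, 0]], [1, [1.2, 0, 0], [0, 0, 0]]])

```text
time_s: 13.1
ee_pos: [539.5, 6.2, 67.8]
ee_rot: [-180.0, -0.9, 0.0]
force: [-9.1, -0.7, -2.7]
gripper_width: 24.2
```

Request:
drive_tool(series=[[1, [0.4, 0, 0], [0, 0, 0]], [1, [0.8, 0, 0], [0, 0, 0]], [1, [1.2, 0, 0], [0, 0, 0]], [1, [1.2, 0, 0], [0, 0, 0]], [1, [1.2, 0, 0], [0, 0, 0]]])

```text
time_s: 13.6
ee_pos: [540.9, 6.2, 67.9]
ee_rot: [-180.0, -0.9, -0.0]
force: [-8.1, -0.5, -2.4]
gripper_width: 23.6
```

Request:
drive_tool(series=[[1, [0.4, 0, 0], [0, 0, 0]], [1, [0.8, 0, 0], [0, 0, 0]], [1, [1.2, 0, 0], [0, 0, 0]], [1, [1.2, 0, 0], [0, 0, 0]], [1, [1.2, 0, 0], [0, 0, 0]]])

```text
time_s: 14.1
ee_pos: [544.5, 6.2, 68.6]
ee_rot: [-180.0, -1.2, -0.0]
force: [-3.6, -0.6, -2.9]
gripper_width: 24.0
```

Request:
drive_tool(series=[[1, [0.4, 0, 0], [0, 0, 0]], [1, [0.8, 0, 0], [0, 0, 0]], [1, [1.2, 0, 0], [0, 0, 0]], [1, [1.2, 0, 0], [0, 0, 0]], [1, [1.2, 0, 0], [0, 0, 0]]])

```text
time_s: 14.6
ee_pos: [548.1, 6.2, 69.8]
ee_rot: [-180.0, -1.5, -0.0]
force: [0.9, 0.7, -1.4]
gripper_width: 23.6
```

```bash
python3 - <<'E'
from h import *
st()
g=grab('side','s9.png');s=st()
crop(g,300,160,110,75,7.2,'s9c.png')
E
```

```text
14.6 pos [548.08   6.18  69.79] rot [-179.99   -1.52   -0.  ] F [ 0.89  0.71 -1.44] T [-0.1   0.16 -0.02] w 23.6
14.65 pos [547.86   6.2   69.69] rot [-179.99   -1.49   -0.  ] F [ 0.04 -1.01 -2.87] T [-0.09  0.08  0.  ] w 23.99
```

View pics/s9c.png

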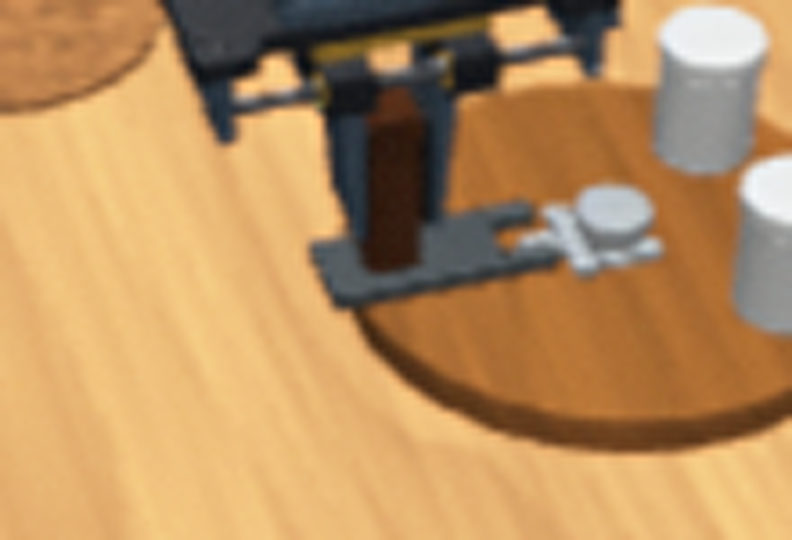

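The clip has snapped home: its jaws wrap the neck, the near tip is at (655,247), the bar is behind the head, and the tool force is zero. The prongs trail by about 6 mm. I lower slightly and creep back to contact.

Request:
drive_tool(series=[[1, [1, 0, 0.3], [0, 0, 0]], [1, [2, 0, 0.6], [0, 0, 0]], [1, [3, 0, 0.8], [0, 0, 0]], [1, [4, 0, 0.8], [0, 0, 0]], [1, [4, 0, 0.8], [0, 0, 0]]])

```text
time_s: 15.15
ee_pos: [551.6, 6.2, 68.8]
ee_rot: [-180.0, -1.4, 0.0]
force: [-0.8, 0.4, -2.7]
gripper_width: 23.5
```

Request:
drive_tool(series=[[1, [0.4, 0, 0], [0, 0, 0]], [1, [0.8, 0, 0], [0, 0, 0]], [1, [1.2, 0, 0], [0, 0, 0]], [1, [1.5, 0, 0], [0, 0, 0]], [1, [1.5, 0, 0], [0, 0, 0]]])

```text
time_s: 15.65
ee_pos: [553.0, 6.2, 68.8]
ee_rot: [-180.0, -1.4, 0.0]
force: [0.1, 1.5, -2.0]
gripper_width: 24.1
```

Request:
drive_tool(series=[[1, [0.4, 0, 0], [0, 0, 0]], [1, [0.8, 0, 0], [0, 0, 0]], [1, [1.2, 0, 0], [0, 0, 0]], [1, [1.5, 0, 0], [0, 0, 0]], [1, [1.5, 0, 0], [0, 0, 0]]])

```text
time_s: 16.15
ee_pos: [554.5, 6.2, 68.9]
ee_rot: [-180.0, -1.4, -0.0]
force: [0.1, 1.2, -2.7]
gripper_width: 23.6
```

Request:
drive_tool(series=[[1, [0.4, 0, 0], [0, 0, 0]], [1, [0.8, 0, 0], [0, 0, 0]], [1, [1.2, 0, 0], [0, 0, 0]], [1, [1.5, 0, 0], [0, 0, 0]], [1, [1.5, 0, 0], [0, 0, 0]]])

```text
time_s: 16.65
ee_pos: [555.8, 6.1, 68.8]
ee_rot: [-180.0, -1.4, -0.0]
force: [-0.7, -0.2, -2.1]
gripper_width: 23.6
```

```bash
python3 - <<'E'
from h import *
st()
g=grab('side','s10.png');s=st()
crop(g,330,160,90,65,8.5,'s10c.png')
E
```

```text
16.65 pos [555.77   6.14  68.84] rot [-180.     -1.41   -0.  ] F [-0.7  -0.15 -2.15] T [-0.07  0.21  0.  ] w 23.62
16.7 pos [555.76   6.19  68.86] rot [-179.99   -1.41   -0.  ] F [-0.82 -0.13 -2.39] T [-0.1   0.24  0.03] w 23.97
```

View pics/s10c.png

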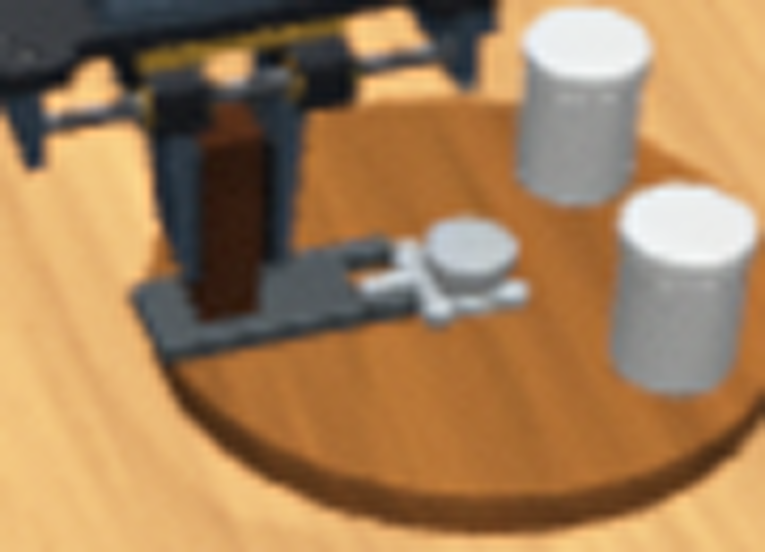

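Contact is just made: the tips meet the bar near (415,300) and the tang is centred in the gap. Building up the push.

Request:
drive_tool(series=[[1, [0.4, 0, 0], [0, 0, 0]], [1, [0.8, 0, 0], [0, 0, 0]], [1, [1.2, 0, 0], [0, 0, 0]], [1, [1.5, 0, 0], [0, 0, 0]], [1, [1.5, 0, 0], [0, 0, 0]]])

```text
time_s: 17.2
ee_pos: [556.6, 6.1, 68.7]
ee_rot: [-180.0, -1.3, -0.0]
force: [-4.2, 0.3, -0.9]
gripper_width: 23.3
```

Request:
drive_tool(series=[[1, [0.4, 0, 0], [0, 0, 0]], [1, [0.8, 0, 0], [0, 0, 0]], [1, [1.2, 0, 0], [0, 0, 0]], [1, [1.5, 0, 0], [0, 0, 0]], [1, [1.5, 0, 0], [0, 0, 0]]])

```text
time_s: 17.7
ee_pos: [557.3, 6.2, 68.6]
ee_rot: [-180.0, -1.2, 0.0]
force: [-5.9, -0.2, -0.0]
gripper_width: 23.7
```

Request:
drive_tool(series=[[1, [0.4, 0, 0], [0, 0, 0]], [1, [0.8, 0, 0], [0, 0, 0]], [1, [1.2, 0, 0], [0, 0, 0]], [1, [1.6, 0, 0], [0, 0, 0]], [1, [1.6, 0, 0], [0, 0, 0]]])

```text
time_s: 18.2
ee_pos: [557.9, 6.2, 68.4]
ee_rot: [-180.0, -1.1, 0.0]
force: [-7.8, -0.1, -0.8]
gripper_width: 23.9
```

```bash
python3 - <<'E'
from h import *
st()
E
```

```text
18.2 pos [557.87   6.17  68.39] rot [-180.     -1.09    0.  ] F [-7.77 -0.05 -0.79] T [-0.09  1.57  0.01] w 23.92
```

Request:
drive_tool(series=[[1, [0.4, 0, 0], [0, 0, 0]], [1, [0.8, 0, 0], [0, 0, 0]], [1, [1.3, 0, 0], [0, 0, 0]], [1, [1.3, 0, 0], [0, 0, 0]], [1, [1.3, 0, 0], [0, 0, 0]]])

```text
time_s: 18.7
ee_pos: [558.3, 6.2, 68.2]
ee_rot: [-180.0, -1.0, 0.0]
force: [-9.3, -0.0, 0.6]
gripper_width: 24.2
```

Request:
drive_tool(series=[[1, [0.1, 0, 0], [0, 0, 0]], [1, [0.1, 0, 0], [0, 0, 0]], [1, [0.1, 0, 0], [0, 0, 0]], [1, [0.1, 0, 0], [0, 0, 0]], [1, [0.1, 0, 0], [0, 0, 0]]])

```text
time_s: 19.2
ee_pos: [558.3, 6.2, 68.2]
ee_rot: [-180.0, -1.0, 0.0]
force: [-9.4, -0.2, 0.9]
gripper_width: 23.9
```

```bash
python3 - <<'E'
from h import *
st()
g=grab('side','s11.png');s=st()
crop(g,330,160,90,65,8.5,'s11c.png')
E
```

```text
19.2 pos [558.31   6.17  68.23] rot [-179.99   -0.98    0.  ] F [-9.35 -0.19  0.93] T [-0.12  1.94 -0.06] w 23.92
19.25 pos [558.3    6.16  68.22] rot [-180.     -0.97    0.  ] F [-8.8  -0.08  1.8 ] T [-0.17  1.9  -0.02] w 23.34
```

View pics/s11c.png

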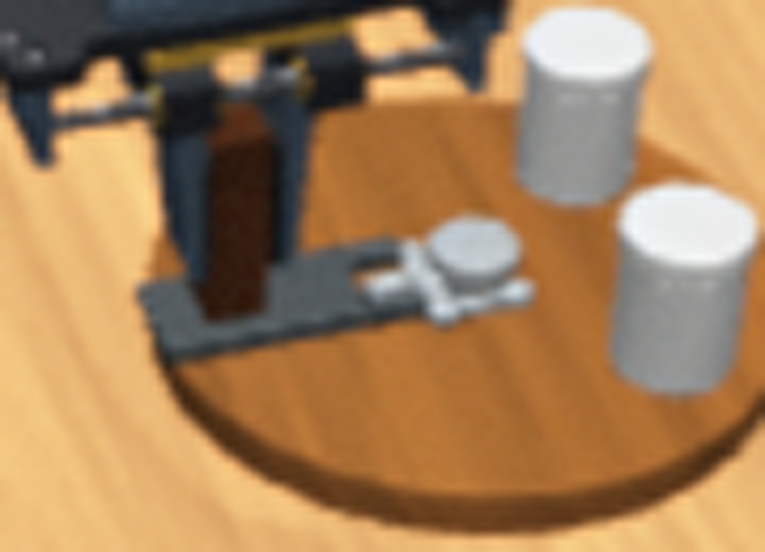

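Holding steadily at about 9.4 N with the clip seated and the tool on its rear bar. One more hold slightly closer to 10 N.

Request:
drive_tool(series=[[1, [0.3, 0, 0], [0, 0, 0]], [1, [0.6, 0, 0], [0, 0, 0]], [1, [0.6, 0, 0], [0, 0, 0]], [1, [0.6, 0, 0], [0, 0, 0]], [1, [0.6, 0, 0], [0, 0, 0]]])

```text
time_s: 19.75
ee_pos: [558.5, 6.2, 68.1]
ee_rot: [-180.0, -0.9, 0.0]
force: [-9.8, -0.9, 0.5]
gripper_width: 23.8
```

Request:
drive_tool(series=[[1, [0, 0, 0], [0, 0, 0]], [1, [0, 0, 0], [0, 0, 0]], [1, [0, 0, 0], [0, 0, 0]], [1, [0, 0, 0], [0, 0, 0]], [1, [0, 0, 0], [0, 0, 0]]])

```text
time_s: 20.25
ee_pos: [558.5, 6.2, 68.1]
ee_rot: [-180.0, -0.9, -0.0]
force: [-10.6, 0.4, 1.5]
gripper_width: 23.7
```

Request:
drive_tool(series=[[1, [-1.5, 0, 0], [0, 0, 0]], [1, [-3, 0, 0], [0, 0, 0]], [1, [-5, 0, 0], [0, 0, 0]], [1, [-8, 0, 0], [0, 0, 0]], [1, [-12, 0, 0], [0, 0, 0]]])

```text
time_s: 20.75
ee_pos: [552.5, 6.2, 69.4]
ee_rot: [-180.0, -1.7, 0.0]
force: [-0.2, 0.7, -2.6]
gripper_width: 24.0
```

Request:
drive_tool(series=[[1, [-8, 0, 0], [0, 0, 0]], [1, [-16, 0, 0], [0, 0, 0]], [1, [-24, 0, 0], [0, 0, 0]], [1, [-30, 0, 0], [0, 0, 0]], [1, [-30, 0, 0], [0, 0, 0]]])

```text
time_s: 21.25
ee_pos: [519.4, 6.2, 68.0]
ee_rot: [-180.0, -1.4, -0.0]
force: [0.6, 0.6, -2.2]
gripper_width: 23.5
```

```bash
python3 - <<'E'
from h import *
st()
g=grab('side','s12.png');s=st()
crop(g,310,160,110,70,7.2,'s12c.png')
E
```

```text
21.25 pos [519.35   6.15  68.04] rot [-180.     -1.39   -0.  ] F [ 0.59  0.57 -2.16] T [-0.09  0.08  0.03] w 23.47
21.3 pos [520.26   6.17  68.17] rot [-179.99   -1.46   -0.  ] F [-0.77 -0.5  -2.47] T [-0.08  0.03 -0.01] w 23.69
```

View pics/s12c.png

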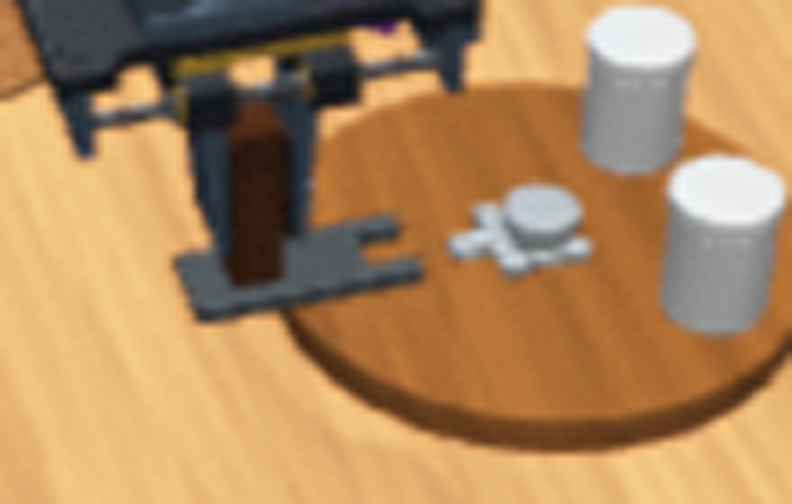

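The clip stays on the neck under the head (tang at (470,240), near jaw tip at (582,247)) and the tool is clear. Lifting, levelling and returning.

Request:
drive_tool(series=[[1, [0, 0, -12], [0, 0, 0]], [1, [-5, 0, -26], [0, -0.01, 0]], [1, [-20, 0, -36], [0, -0.02, 0]], [1, [-35, 0, -36], [0, -0.025, 0]], [1, [-47, 0, -36], [0, -0.025, 0]]])

```text
time_s: 21.8
ee_pos: [470.7, 6.2, 102.8]
ee_rot: [-180.0, 0.1, 0.0]
force: [0.3, 1.6, -2.3]
gripper_width: 23.7
```

Request:
drive_tool(series=[[1, [0, 0, 0], [0, 0, 0]], [1, [0, 0, 0], [0, 0, 0]], [1, [0, 0, 0], [0, 0, 0]], [1, [0, 0, 0], [0, 0, 0]], [1, [0, 0, 0], [0, 0, 0]]])

```text
time_s: 22.3
ee_pos: [473.0, 6.2, 102.7]
ee_rot: [-180.0, -0.0, -0.0]
force: [-0.1, -0.9, -2.2]
gripper_width: 24.4
```

```bash
python3 - <<'E'
from h import *
st()
g=grab('side','s13.png');s=st()
a=g['image'][140:240,280:390];
p=s['ee_pos']
# expected corners if fork were level in the tool
A=lambda q:((proj(g,q)-[280,140])*7.2).round(0)
for dx,dy,dz in((-30,-21,8),(72,-20.5,8),(72,20.5,8),(12,-12,90),(-12,-12,90),(-12,-12,8),(12,-12,8)):print((dx,dy,dz),A(p+[dx,dy,dz-34]))
crop(g,280,140,110,80,7.2,'s13c.png')
E
```

```text
22.3 pos [472.99   6.15 102.67] rot [-180.   -0.   -0.] F [-0.1  -0.86 -2.2 ] T [-0.1   0.06  0.05] w 24.41
22.35 pos [472.92   6.16 102.68] rot [-180.    0.    0.] F [ 0.27  0.69 -3.13] T [-0.13  0.08 -0.02] w 23.7
(-30, -21, 8) [298. 410.]
(72, -20.5, 8) [532. 369.]
(72, 20.5, 8) [504. 312.]
(12, -12, 90) [389. 222.]
(-12, -12, 90) [331. 231.]
(-12, -12, 8) [334. 389.]
(12, -12, 8) [389. 380.]
```

View pics/s13c.png

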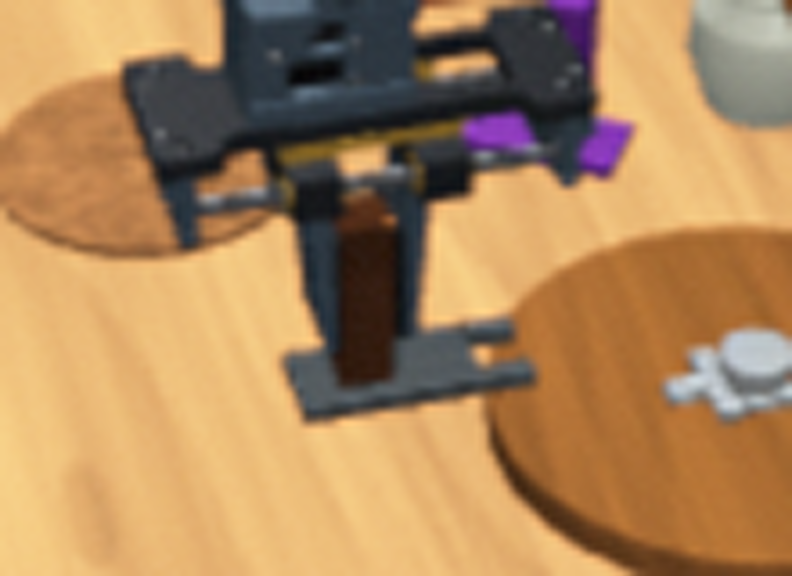

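The fork's outline matches the level prediction (rear corner seen (305,412) against (298,410), prong tip (533,370) against (532,369)). Its underside is still 34 mm below the TCP. Carrying it back.

Request:
drive_tool(series=[[1, [-3, -20, 0], [0, 0, 0]], [1, [-8, -60, 0], [0, 0, 0]], [1, [-13, -100, 0], [0, 0, 0]], [1, [-18, -140, 0], [0, 0, 0]], [1, [-23, -180, 0], [0, 0, 0]]])

```text
time_s: 22.85
ee_pos: [449.5, 187.7, 102.8]
ee_rot: [-180.0, -0.0, -0.0]
force: [1.3, -1.2, -2.2]
gripper_width: 23.5
```

Request:
drive_tool(series=[[1, [-5, -40, 0], [0, 0, 0]], [1, [-9, -75, 0], [0, 0, 0]], [1, [-12, -96, 5], [0, 0, 0]], [1, [-12, -96, 25], [0, 0, 0]], [1, [-12, -96, 40], [0, 0, 0]]])

```text
time_s: 23.35
ee_pos: [437.4, 283.1, 62.0]
ee_rot: [180.0, 0.0, 0.1]
force: [0.0, -0.6, -2.4]
gripper_width: 23.8
```

Request:
drive_tool(series=[[1, [0, 0, 5], [0, 0, 0]], [1, [0, 0, 10], [0, 0, 0]], [1, [0, 0, 14], [0, 0, 0]], [1, [0, 0, 17], [0, 0, 0]], [1, [0, 0, 17], [0, 0, 0]]])

```text
time_s: 23.85
ee_pos: [437.8, 282.0, 45.9]
ee_rot: [-180.0, -0.0, -0.0]
force: [-0.6, 0.0, -2.4]
gripper_width: 23.5
```

```bash
python3 - <<'E'
from h import *
st()
g=grab('side','s14.png');s=st()
crop(g,260,120,110,80,7.2,'s14c.png')
E
```

```text
23.85 pos [437.75 282.04  45.87] rot [-1.7999e+02 -1.0000e-02 -2.0000e-02] F [-0.65  0.02 -2.38] T [-0.07  0.06  0.01] w 23.55
23.9 pos [437.81 282.11  46.04] rot [-1.7998e+02 -2.0000e-02 -2.0000e-02] F [ 0.76  0.19 -2.92] T [-0.03  0.01 -0.02] w 24.04
```

View pics/s14c.png

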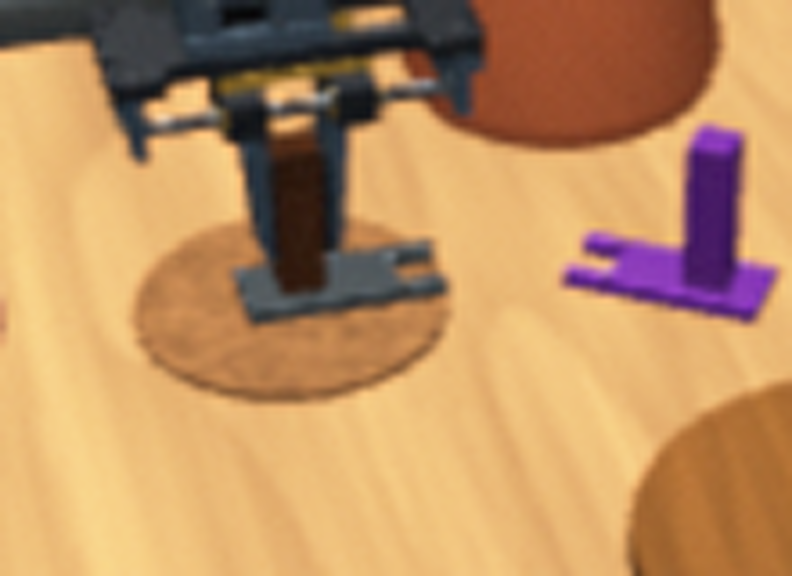

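The fork hangs about 6 mm above the middle of the mat. Lowering the last millimetres.

Request:
drive_tool(series=[[1, [0, 0, 1.5], [0, 0, 0]], [1, [0, 0, 3], [0, 0, 0]], [1, [0, 0, 4.5], [0, 0, 0]], [1, [0, 0, 5.5], [0, 0, 0]], [1, [0, 0, 5.5], [0, 0, 0]]])

```text
time_s: 24.4
ee_pos: [437.5, 282.1, 40.2]
ee_rot: [180.0, 0.0, 0.0]
force: [0.0, 0.6, -2.1]
gripper_width: 23.6
```

Request:
drive_tool(series=[[1, [0, 0, 0.3], [0, 0, 0]], [1, [0, 0, 0.6], [0, 0, 0]], [1, [0, 0, 0.6], [0, 0, 0]], [1, [0, 0, 0.6], [0, 0, 0]], [1, [0, 0, 0.6], [0, 0, 0]]])

```text
time_s: 24.9
ee_pos: [437.7, 282.2, 39.9]
ee_rot: [-180.0, -0.0, 0.0]
force: [0.1, -0.1, 0.5]
gripper_width: 23.9
```

Contact with the mat (vertical force now +0.5 N). Releasing.

Request:
drive_tool(series=[[0, [0, 0, 0], [0, 0, 0]], [0, [0, 0, 0], [0, 0, 0]], [0, [0, 0, 0], [0, 0, 0]], [0, [0, 0, 0], [0, 0, 0]], [0, [0, 0, 0], [0, 0, 0]]])

```text
time_s: 25.4
ee_pos: [437.7, 282.2, 39.8]
ee_rot: [-180.0, -0.0, -0.0]
force: [0.9, -0.5, 0.0]
gripper_width: 60.9
```

Request:
drive_tool(series=[[0, [0, 0, 0], [0, 0, 0]], [0, [0, 0, 0], [0, 0, 0]], [0, [0, 0, 0], [0, 0, 0]], [0, [0, 0, 0], [0, 0, 0]], [0, [0, 0, 0], [0, 0, 0]]])

```text
time_s: 25.9
ee_pos: [437.6, 282.2, 39.8]
ee_rot: [-180.0, -0.0, -0.0]
force: [1.0, 0.7, -0.8]
gripper_width: 91.4
```

```bash
python3 - <<'E'
from h import *
st()
g=grab('side','s15.png')
crop(g,260,120,110,80,7.2,'s15c.png')
E
```

```text
25.9 pos [437.64 282.17  39.75] rot [-180.   -0.   -0.] F [ 1.03  0.72 -0.84] T [-0.13  0.08  0.  ] w 91.41
```

View pics/s15c.png

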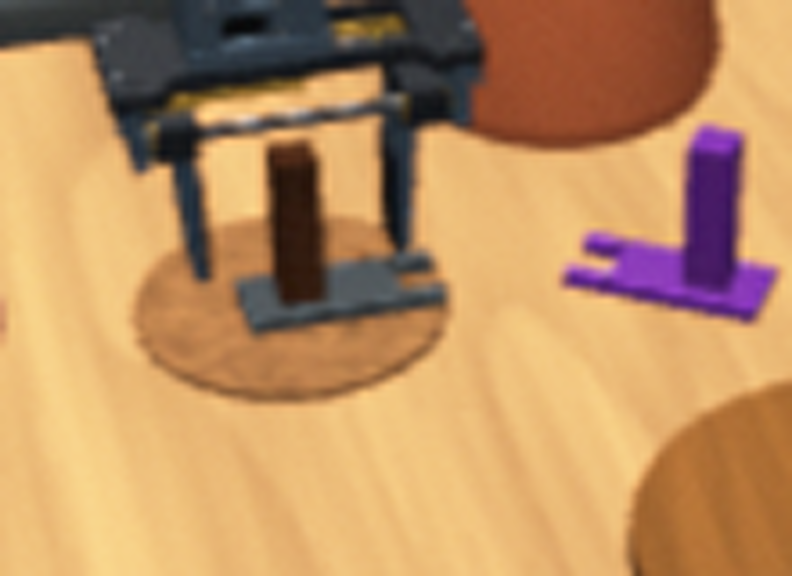

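The fork stands upright on the mat with the fingers wide open. Going up.

Request:
drive_tool(series=[[0, [0, 0, -15], [0, 0, 0]], [0, [0, 0, -45], [0, 0, 0]], [0, [0, 0, -80], [0, 0, 0]], [0, [0, 0, -115], [0, 0, 0]], [0, [0, 0, -140], [0, 0, 0]]])

```text
time_s: 26.45
ee_pos: [438.2, 282.5, 182.2]
ee_rot: [-179.9, -0.1, 0.0]
force: [0.5, 0.5, 0.2]
gripper_width: 91.1
```

Request:
drive_tool(series=[[0, [-30, 0, -10], [0, 0, 0]], [0, [-60, 0, -20], [0, 0, 0]], [0, [-90, 0, -20], [0, 0, 0]], [0, [-90, 0, -20], [0, 0, 0]], [0, [-90, 0, -20], [0, 0, 0]]])

```text
time_s: 26.95
ee_pos: [347.6, 282.3, 200.0]
ee_rot: [-180.0, -0.1, 0.1]
force: [0.5, -0.2, 0.0]
gripper_width: 91.5
```

```bash
python3 - <<'E'
from h import *
st()
f=grab('top','t16.png');g=grab('side','s16.png')
crop(f,190,95,180,150,4.4,'t16c.png');crop(g,270,120,160,110,5,'s16c.png')
E
```

```text
26.95 pos [347.61 282.28 200.04] rot [-1.7997e+02 -7.0000e-02  5.0000e-02] F [ 0.46 -0.15  0.05] T [-0.07  0.04  0.04] w 91.5
```

View pics/t16c.png

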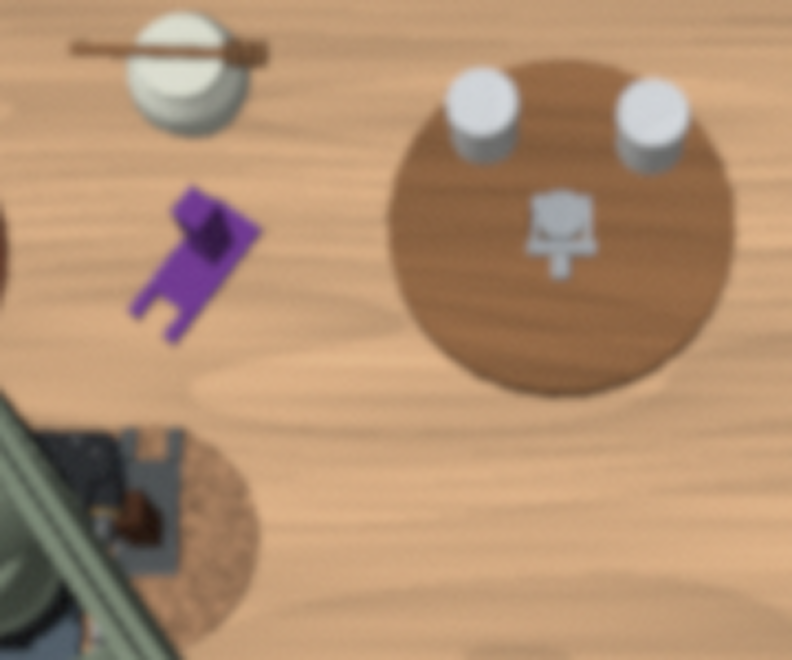

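View pics/s16c.png

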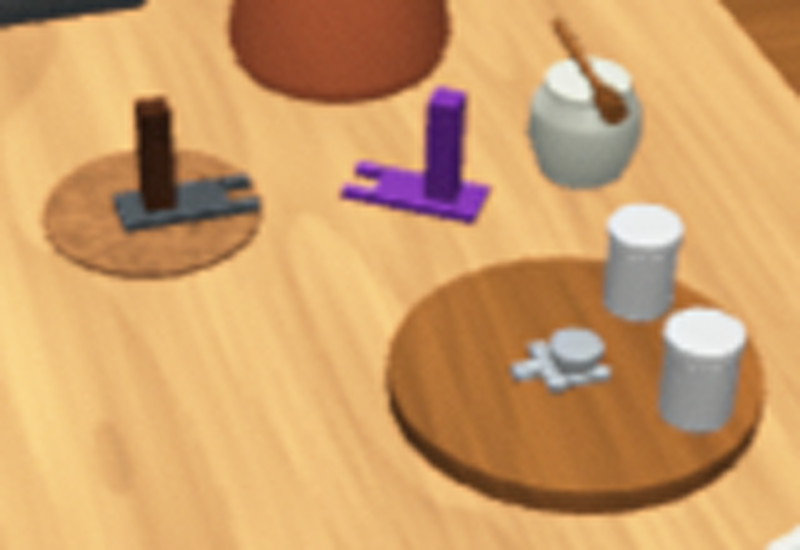

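In the final views the clip is around the neck and centred (tang and head both at column 561 in the top crop). The fork stands upright on the mat, the tins and other bystanders are where they were, and the gripper is clear. Handing in.

```bash
python3 -c "
from h import *
f=load('t16');P=lambda x,y,z:pt(f,190+x/4.4-0.4,95+y/4.4-0.4,z).round(1)
print('tang',P(560,280,38),'bar',P(528,248,38),P(597,249,38),'head',P(561,214,50))
print(env.job_done());st()"
```

```text
tang [609.6   7.   38. ] bar [632.   29.1  38. ] [631.8 -17.9  38. ] head [652.5   6.9  50. ]
the job is handed in; nothing more can be done
None
the job is handed in; nothing more can be done
```

I took the fork from its mat and slid the clip onto the spindle until it snapped in. I then leaned on it with about 9–10.5 N for well over half a second, put the fork back on its mat, let go, and handed the job in at about 27 s of the 70 s allowed. No verdict was reported.

- **Clip:** the last pictures show it closed round the neck. The tang end measures 609.6 mm against a spindle axis at 652.5 mm, which puts the seat point within about 1 mm of the axis. It is centred sideways to within about 1.5 mm.
- **Fork:** it stands upright on the mat, roughly 7 mm from the centre by the grasp position. The fingers are open and clear of it.
- **Bystanders:** those in the last close-up pictures (tins, honey pot, part of the kettle, the purple look-alike) show no movement. I did not look at the teapot, caddy and coasters again, but the arm never went near them.
- **Push force:** the highest reading was about 10.6 N. Forces came mainly from the wrist sensor at the end of each call, so short peaks between readings, for example during the snap, were not seen.
- **What disagreed:** while I pushed, the fork pitched slightly nose-down and vertical force built up, probably the tips brushing the turntable. I corrected this before the snap. About 3–4 N of vertical force came back during the hold, so the force on the clip is known only to about 1 N. By my estimate it stayed between 8 and 12 N.

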